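# Stand the oil canister and the spray can on their drip mats

### The arm

A 6-joint arm with a two-finger parallel gripper is mounted at the origin on the work surface. World frame = base frame: x ahead of the robot, y to its left, z up, the work surface at z = 0. Lengths are in m, angles in rad, forces in N, time in s.
With the tool pointing down it reaches from about 0.35 to 0.975 m from the base axis. Payload 4.9 kg.
Tool frame: the origin (TCP) lies at the very end of the fingers, on their centre line; the grasp point (between the pads) lies 19 mm behind it; z points along the fingers, y is the line along which they close (so a half turn about z gives the same grasp; the last joint's range is limited). The gripper opens to 85 mm and grips with 20 to 120 N. Pads are 22 mm wide; open, the fingers measure 114 mm over their backs; the gripper's body (76 mm by 85 mm) begins 54 mm behind the grasp point. The pads swing forward as they close: fully open they stand 13 mm farther back than shut.
Start: joints at [1.178, 0.053, 1.613, -0, 1.476, -0.119], TCP at [0.169, 0.602, 0.231] pointing down, gripper open.
Joint ranges: [-3.01, 3.01], [-1.01, 2.22], [0.06, 2.58], [-1.02, 4.17], [0.09, 2.62], [-3.14, 3.14]. Speed limits (rad/s): [2.57, 2.57, 3.14, 3.14, 3.14, 3.14].

### API

Orientations are given as a rotation vector (axis times angle).
In Python, from station import get_obs, get_image, get_calibration, finish_job gives the robot as it stands.
- The arm moves only by the tool servo_tool, never from a script. Its argument "increments" is a list of rows, each a list of 5 numbers: the opening, from 0 (shut) to 1 (fully open), then the shift along the tool's x, y, z in mm, then the turn about the tool's z in degrees. In form: [[jaw, tx, ty, tz, spin], ...]. A call has 1 to 12 rows; each row shifts and turns the commanded pose from where the row before left it, along the tool's axes as they then stand; what a row does not reach is not made up. A row lasts 1/8 s, in which the tool goes at most 62.5 mm and 10.7 degrees, less where a joint would pass 70% of its speed; a pose out of reach is approached as far as the arm can. A call is refused whole if a number of a shift passes 62.5 or a number of a turn 10.7, either way. A call with a gripper value outside its range is refused whole. The fingers move at their own pace and stop on an object; "force" is the grip in N (left out, the last holds). Time passes only in rows, so rows that do not move let the fingers close. It gives the time, the measured TCP pose, the force, the opening and the grip force at its end, in the units of the state.
- get_obs(): the state, without advancing time (a new reading comes with each control period).
- get_image(name): name is "side" or "top"; returns the picture (480x640x3 uint8, red, green, blue); there is no depth.
- get_calibration(name): a dict with "fx", "fy", "cx", "cy" (pixels), "dist_coeffs" ([k1, k2, p1, p2, k3] as OpenCV has them; the pictures are not rectified), "R" (3x3) and "t" (3): a world point X has camera coordinates R X + t. Camera axes: x right, y down, z forward; pixel columns grow to the right and rows downward; lengths in m; the calibration is good to about 2 mm. A picture is of the moment at which its call begins. get_calibration takes no time and is no camera call.
- finish_job(): hands the job in; it is judged then, once.
The state is a dict: "t": time; "q": joint angles; "dq": joint speeds; "effort": joint torques, N m; "tool_pos": TCP position; "tool_rot": TCP orientation; "contact_force": force on the tool from outside, world axes, zero at the start; "wrist_torque": the same for the moment, N m; "opening": finger opening in m; "grip_force": force on a finger pad.
Only numpy, scipy, OpenCV 4.12 (cv2) and the standard library are available. Lean on these libraries where they do the work, as an engineer would, in place of code of your own. Each camera call takes 0.05 s, during which the arm holds its last target. There are 200 camera calls.

### The job

Clear the leaky containers off the newspaper and into the drip tray: carry the grey oil canister to the middle of the blue mat, and take the red spray can out of the sloping yellow rack and stand it in the middle of the red mat. Both must end standing upright on their own, set down gently, never dropped or tipped over. Leave everything else on the bench where it is.

Things in the scene. Friction and masses are not known exactly. Their poses are not given: they have to be found in the camera images.
- canister: Grey plastic oil canister with blue side panels, loose, standing upright, 0.45 to 0.85 kg. Body 110 (its x) by 80 (its y) by 110 mm high, too wide to grip well; origin at the centre of its underside, z up. Centre of mass at x = y = 0 within 2 mm. A black handle stands on top (see canister_grip). Blue screw cap, 30 mm across, at x = -42 mm, top at 128 mm.
- canister_grip (a point): Middle of the grip on the canister's handle, 162 mm straight above the middle of its underside; axes as the canister's. The handle is a level bar 14 mm wide (y) and 14 mm high, running along x from -24 to +48 mm of this point, with 45 mm of free height under it; two posts carry it at x = -18 and +42 mm. Grip it across, closing along y.
- can: Red spray can with a white cap, loose, 0.2 to 0.4 kg, 165 mm long, round. Origin at the centre of its underside, z along its axis towards the cap. Body 54 mm diameter up to z = 112 mm, shoulder to 123 mm, then the cap, 38 mm diameter from z = 123 to 160 mm, rounded off to 165 mm. Starts leaning in the rack, 0.6 rad (34 degrees) off vertical, cap towards the robot's side.
- rack: Yellow steel rack for the can, fixed; base 140 (x) by 90 (y) mm, origin at the centre of its underside. A sloping cup, open at its upper end, leans 0.6 rad towards the rack's -x. Along the can's axis from the can's underside the front lip is 30, the side walls 50 and the back plate 85 mm high, 1 to 4 mm clear of the can: draw it out 90 mm along its axis before turning it.
- tray: Dark steel drip tray, fixed, 345 (x) by 180 (y) mm, rim 16 mm high and 4 mm thick, lying across the middle of the bench; origin at the centre of its underside. The two mats lie in it, one in its near half and one in its far half, either way round.
- blue_mat: Round blue mat in the drip tray, 150 mm diameter, 4 mm thick, fixed; origin at the centre of its underside, top face 4 mm above the origin. Its centre is 165 mm from the red mat's.
- red_mat: Round red mat in the drip tray, same size as the blue one: 150 mm diameter, 4 mm thick, fixed; origin at the centre of its underside, top face 4 mm above the origin.
- piston: Bystander: aluminium piston, 81 mm diameter, 60 mm high, standing; origin at the centre of its underside.
- jar: Bystander: amber glass jar, 72 mm diameter, 85 mm high, standing; origin at the centre of its underside.
- tape: Bystander: black tape roll lying flat, 100 mm outer diameter, 25 mm high; origin at the centre of its underside.
- wrench: Bystander: steel wrench lying flat, 180 mm long (along its x), about 10 mm thick; origin under its middle.
- mug: Bystander: white mug, 80 mm diameter, 90 mm high, standing, handle at its +y; origin at the centre of its underside.
- bottle: Bystander: black bottle with a red cap, 60 mm diameter, 150 mm high, standing; origin at the centre of its underside.

How it is judged:
By the outcome, as a careful person would: the job done as asked, in the order asked, and still so for the second after the job is handed in, with the robot touching nothing.
It also fails if it takes over 56 s, if anything falls off the work surface, if the arm or the gripper's body presses on something with over 40 N, if the wrist force passes 120 N, or if a joint passes its speed limit or range.

## Working session

There is one attempt and no reset: what is moved stays moved. The work goes in short steps, Python scripts to look and compute and a tool call to move; the robot and the scene stay as the last step left them, time stands still between calls to the robot, and variables do not carry over. Pictures are saved under pics/ and viewed, at most 10 in all, crops included, and the job is handed in when it is done.

Besides the shell and the picture viewer there is one more tool, called as a command line: name --pt "numbers of a row" for each row, then --argument value for the rest. servo_tool: Moves the arm, as the interface text tells. Its arguments: {"type":"object","properties":{"increments":{"type":"array"},"force":{"type":"number"}},"required":["increments"]}

```bash
mkdir -p pics; ls; python3 - <<'E'
from station import *
import cv2,numpy as np
for n in("top","side"):
    im=get_image(n); cv2.imwrite(f"pics/{n}0.png",im[:,:,::-1]); c=get_calibration(n)
    print(n,{k:np.round(v,3).tolist() for k,v in c.items()}, "cam",-np.array(c["R"]).T@np.array(c["t"]))
o=get_obs();print(o["t"],o["tool_pos"],o["tool_rot"],o["opening"])
E
```

```text
pics
top {'fx': 602.555, 'fy': 602.555, 'cx': 322.862, 'cy': 249.865, 'dist_coeffs': [-0.012, 0.0, 0.0, 0.0, 0.0], 'R': [[-0.043, -0.999, 0.002], [-0.978, 0.042, -0.202], [0.202, -0.01, -0.979]], 't': [0.024, 0.57, 1.631]} cam [0.22975666 0.01658472 1.71264025]
side {'fx': 491.802, 'fy': 491.802, 'cx': 321.222, 'cy': 236.602, 'dist_coeffs': [-0.059, 0.0, 0.0, 0.0, 0.0], 'R': [[-0.948, -0.317, 0.003], [-0.226, 0.669, -0.708], [0.222, -0.672, -0.706]], 't': [0.522, 0.208, 1.033]} cam [0.31292482 0.72037964 0.87505442]
0.1 [0.16874511 0.60119603 0.23017537] [-4.28622557e-01 -3.11173894e+00  2.85908904e-03] 0.08522651719941006
```

View pics/top0.png

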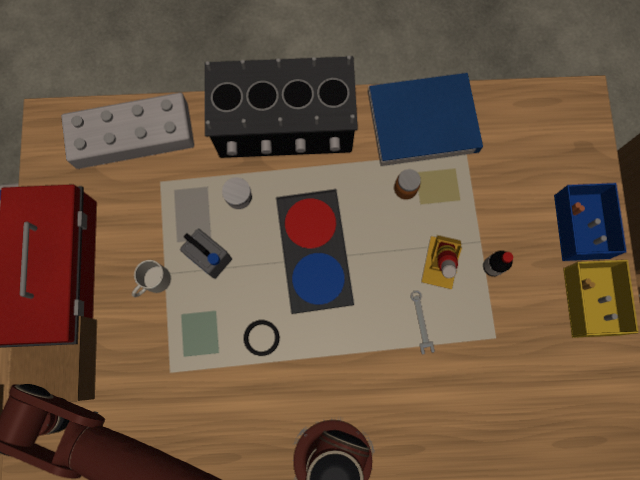

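View pics/side0.png

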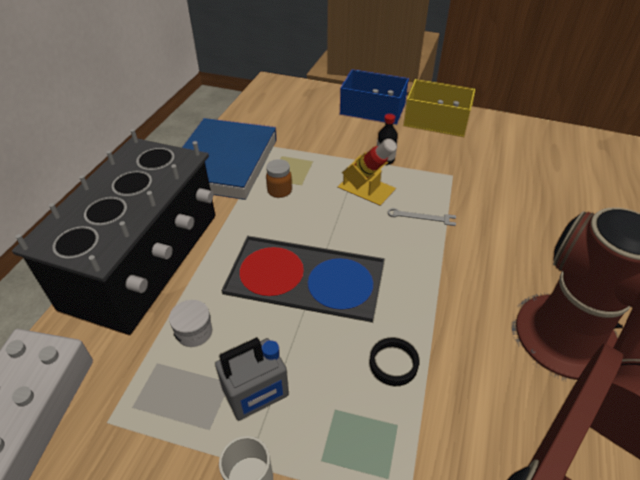

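The top view shows the canister near (206,253) with its cap at (214,259). The mats are at (311,223) for red and (319,278) for blue. The rack and can are near (445,262), with the can's cap towards the robot. In the side view the cap is at (271,349) and the can's cap at (386,150). Next I'll crop in and measure.

```bash
cat > h.py <<'E'
import cv2,numpy as np
from station import *
from scipy.spatial.transform import Rotation as Ro
def ray(n,uv):
    c=get_calibration(n);K=np.array([[c["fx"],0,c["cx"]],[0,c["fy"],c["cy"]],[0,0,1]])
    p=cv2.undistortPoints(np.array([[uv]],float),K,np.array(c["dist_coeffs"]))[0,0]
    R=np.array(c["R"]);t=np.array(c["t"]); d=R.T@np.array([*p,1.]); return -R.T@t,d/np.linalg.norm(d)
def onz(n,uv,z):
    o,d=ray(n,uv); return o+d*(z-o[2])/d[2]
def tri(a,b):
    o1,d1=ray("top",a);o2,d2=ray("side",b)
    s=np.linalg.lstsq(np.c_[d1,-d2],o2-o1,rcond=None)[0]
    p,q=o1+s[0]*d1,o2+s[1]*d2; return (p+q)/2,np.linalg.norm(p-q)
def proj(n,X):
    c=get_calibration(n);K=np.array([[c["fx"],0,c["cx"]],[0,c["fy"],c["cy"]],[0,0,1]])
    return cv2.projectPoints(np.array([X],float),cv2.Rodrigues(np.array(c["R"]))[0],np.array(c["t"]),K,np.array(c["dist_coeffs"]))[0][0,0]
def blobs(im,lo,hi,box,amin=20):
    h=cv2.cvtColor(im,cv2.COLOR_RGB2HSV); m=cv2.inRange(h,lo,hi)
    if lo[0]==0 and hi[0]<15: m|=cv2.inRange(h,(170,lo[1],lo[2]),(180,hi[1],hi[2]))
    k=np.zeros_like(m);x0,y0,x1,y1=box;k[y0:y1,x0:x1]=m[y0:y1,x0:x1]
    n,l,s,c=cv2.connectedComponentsWithStats(k)
    return [(s[i,4],c[i].round(1).tolist(),l==i) for i in range(1,n) if s[i,4]>=amin]
E
python3 - <<'E'
from h import *
T=cv2.imread("pics/top0.png")[:,:,::-1].copy();S=cv2.imread("pics/side0.png")[:,:,::-1].copy()
B=((105,120,60),(125,255,255));Rd=((0,150,60),(8,255,255))
for nm,col,tb,sb,z in(("blue",B,(280,240,360,320),(290,240,390,320),.006),("red",Rd,(280,185,350,260),(225,235,310,310),.006),("cap",B,(195,245,225,270),(255,335,285,362),.12)):
    for n,im,b in(("top",T,tb),("side",S,sb)):
        for a,c,_ in blobs(im,*col,b): print(nm,n,a,c,onz(n,c,z).round(4))
a=cv2.resize(T[220:290,170:250],None,fx=5,fy=5,interpolation=2);b=cv2.resize(T[220:290,410:490],None,fx=5,fy=5,interpolation=2)
c=cv2.resize(S[330:420,210:300],(400,350),interpolation=2)
d=cv2.resize(S[130:210,330:410],(400,350),interpolation=2)
cv2.imwrite("pics/c0.png",np.r_[-0+np.c_[a,b][:300],np.c_[c,d][:300]][:,:,::-1])
E
```

```text
blue top 2135 [317.8, 278.3] [0.4989 0.0166 0.006 ]
blue side 2615 [340.0, 283.4] [0.4976 0.0233 0.006 ]
red top 2027 [310.0, 222.9] [0.6632 0.0325 0.006 ]
red side 2441 [271.1, 271.1] [0.6611 0.0392 0.006 ]
cap top 100 [212.9, 258.2] [0.5477 0.2964 0.12  ]
cap side 255 [270.2, 349.7] [0.5461 0.2998 0.12  ]Traceback (most recent call last):
  File "<stdin>", line 10, in <module>
cv2.error: OpenCV(4.12.0) /io/opencv/modules/imgcodecs/src/loadsave.cpp:1058: error: (-215:Assertion failed) image.channels() == 1 || image.channels() == 3 || image.channels() == 4 in function 'imwrite_'
```

```bash
cat >> h.py <<'E'
def circ(n,m,z):
    c=max(cv2.findContours(m.astype(np.uint8),cv2.RETR_EXTERNAL,cv2.CHAIN_APPROX_NONE)[0],key=len)[:,0]
    P=np.array([onz(n,p,z)[:2] for p in cv2.convexHull(c)[:,0].astype(float)])
    (x,y),(a,b),_=cv2.fitEllipse(((P-P[0])*1e4).astype(np.float32)); return P[0]+np.array([x,y])/1e4,a/10,b/10
E
python3 - <<'E'
from h import *
T=cv2.imread("pics/top0.png")[:,:,::-1].copy();S=cv2.imread("pics/side0.png")[:,:,::-1].copy()
B=((105,120,40),(125,255,255));Rd=((0,150,40),(8,255,255))
for nm,col,tb,sb,z in(("blue",B,(280,240,360,320),(290,240,390,320),.006),("red",Rd,(280,185,350,260),(225,235,310,310),.006),("cap",B,(195,245,225,270),(255,335,285,362),.128)):
    for n,im,b in(("top",T,tb),("side",S,sb)):
        a,c,m=max(blobs(im,*col,b),key=lambda r:r[0]); print(nm,n,a,circ(n,m,z))
print("cap tri",tri([212.9,258.2],[270.2,349.7]))
for n,im in(("top",T),("side",S)):
    h=cv2.cvtColor(im,cv2.COLOR_RGB2HSV); print(n,h[260,300] if n=="top" else h[280,305])
a=cv2.resize(T[225:285,170:250],(400,300),interpolation=2);b=cv2.resize(T[225:285,410:490],(400,300),interpolation=2)
c=cv2.resize(S[335:410,205:305],(400,300),interpolation=2)
d=cv2.resize(S[135:210,325:425],(400,300),interpolation=2)
cv2.imwrite("pics/c0.png",np.vstack([np.hstack([a,b]),np.hstack([c,d])])[:,:,::-1])
E
```

```text
blue top 2135 (array([0.49951205, 0.01624371]), 149.3998046875, 149.83741455078126)
blue side 2615 (array([0.49855478, 0.01981537]), 149.153515625, 150.55618896484376)
red top 2027 (array([0.66380078, 0.03265471]), 149.582275390625, 150.369775390625)
red side 2441 (array([0.66222368, 0.03620374]), 148.81982421875, 150.80858154296874)
cap top 112 (array([0.54512554, 0.29421611]), 28.175537109375, 35.372100830078125)
cap side 260 (array([0.54383825, 0.30443263]), 30.51597900390625, 39.63423461914063)
cap tri (array([0.54813745, 0.29710336, 0.1151919 ]), np.float64(0.0010852280467956903))
top [110 159  82]
side [15 17 61]
```

View pics/c0.png

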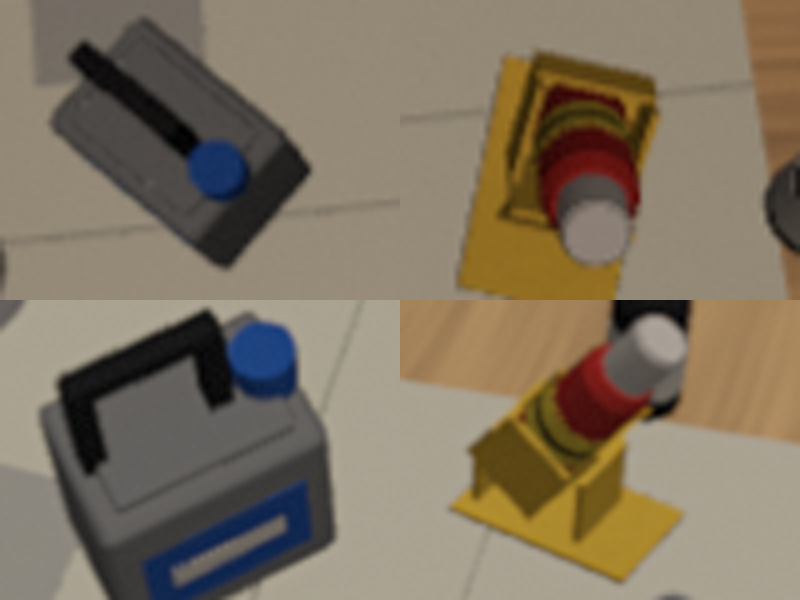

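The crops show the canister handle bar running from crop (82,53) to (192,145), with the cap at the near end. The can's white cap end is at top (597,235) and side (662,342). The left edge of the rack base runs from (505,55) to (458,290).

```bash
python3 - <<'E'
from h import *
T=cv2.imread("pics/top0.png")[:,:,::-1].copy();S=cv2.imread("pics/side0.png")[:,:,::-1].copy()
t=lambda x,y:(170+x/5,225+y/5); r=lambda x,y:(410+(x-400)/5,225+y/5)
s=lambda x,y:(205+x/4,335+(y-300)/4); u=lambda x,y:(325+(x-400)/4,135+(y-300)/4)
f,n=onz("top",t(82,53),.169),onz("top",t(192,145),.169)
d=f-n;print("handle top",f,n,np.linalg.norm(d),np.degrees(np.arctan2(d[1],d[0])),"grip",n+d*24/72)
print("tri far",tri(t(82,53),s(70,385)),"near",tri(t(192,145),s(207,318)))
a=onz("side",s(70,385),.169);b=onz("side",s(207,318),.169);print("side",a,b,np.linalg.norm(a-b),"grip",b+(a-b)/3)
# handle mask
h=cv2.cvtColor(T,cv2.COLOR_RGB2HSV)[225:285,170:250]
for th in(40,55):
  m=np.zeros((480,640),np.uint8);m[225:285,170:220]=(h[:,:50,2]<th)*255
  c=max(cv2.findContours(m,0,1)[0],key=cv2.contourArea);print(th,cv2.contourArea(c),cv2.minAreaRect(c))
# yellow base
for nm,im,b in(("top",T,(400,220,480,300)),("side",S,(325,130,410,210))):
  bl=blobs(im,(18,150,40),(32,255,255),b); 
  m=max(bl,key=lambda q:q[0])[2].astype(np.uint8); c=max(cv2.findContours(m,0,1)[0],key=cv2.contourArea)
  H=cv2.approxPolyDP(cv2.convexHull(c),2,True)[:,0];print(nm,[(p.tolist(),onz(nm,p,.004)[:2].round(3).tolist()) for p in H])
e1,e2=onz("top",r(505,55),.004),onz("top",r(458,290),.004);d=e2-e1;print("rack edge",e1,e2,np.degrees(np.arctan2(d[1],d[0])))
print("cap end",tri(r(597,235),u(662,342)))
E
```

```text
handle top [0.60148316 0.35699589 0.169     ] [0.54962715 0.29942529 0.169     ] 0.07748172829475877 47.98944525669161 grip [0.56691249 0.31861549 0.169     ]
tri far (array([0.60395908, 0.35913579, 0.15954329]), np.float64(0.0003959223373642337)) near (array([0.56019253, 0.30445725, 0.14942758]), np.float64(0.012968547655600014))
side [0.60031745 0.36392528 0.169     ] [0.56006528 0.31597996 0.169     ] 0.06260185049988291 grip [0.57348267 0.33196173 0.169     ]
40 123.0 ((196.51443481445312, 244.48248291015625), (30.10527801513672, 5.176473617553711), 39.47245788574219)
55 148.5 ((196.74124145507812, 244.49278259277344), (30.46854019165039, 5.993811130523682), 39.47246170043945)
top [([431, 237], [0.606, -0.318]), ([440, 236], [0.608, -0.344]), ([460, 242], [0.588, -0.401]), ([461, 248], [0.57, -0.402]), ([451, 288], [0.455, -0.363]), ([422, 281], [0.478, -0.281])]
side [([394, 189], [0.454, -0.351]), ([378, 204], [0.481, -0.275]), ([338, 186], [0.606, -0.314]), ([343, 172], [0.611, -0.38]), ([365, 152], [0.576, -0.496]), ([382, 165], [0.512, -0.449])]
rack edge [ 0.60932747 -0.31784146  0.004     ] [ 0.4727064  -0.27990802  0.004     ] 164.4824513298353
cap end (array([ 0.47570227, -0.32781734,  0.15959325]), np.float64(0.0013504119719814085))
```

```bash
cat >> h.py <<'E'
def go(xyz,yaw=None,o=None):
    o=o or get_obs(); R=Ro.from_rotvec(o["tool_rot"]).as_matrix()
    d=R.T@(np.array(xyz)-o["tool_pos"])*1000; x=np.degrees(np.arctan2(R[1,0],R[0,0]))
    s=None if yaw is None else -((yaw-x+90)%180-90)
    print("pos",np.round(o["tool_pos"],4),"xyaw",x.round(2),"tilt",np.round(R[:,2],3),"delta mm(tool axes now)",d.round(1),"spin",s,"q6",round(o["q"][5],2),"q1",round(o["q"][0],2))
    if s is not None: # after spin
        c,sn=np.cos(np.radians(s)),np.sin(np.radians(s)); print("delta if spun first",np.round([c*d[0]+sn*d[1],-sn*d[0]+c*d[1],d[2]],1))
E
python3 - <<'E'
from h import *
c=np.array([196.6,244.5]);a=np.radians(39.47);v=14*np.array([np.cos(a),np.sin(a)])
p,q=onz("top",c-v,.167),onz("top",c+v,.167);print(p,q,(p+q)/2,np.degrees(np.arctan2(*(p-q)[1::-1])))
go((.571,.3255,.225),48)
E
```

```text
[0.60203244 0.35903578 0.167     ] [0.5517568  0.30237928 0.167     ] [0.57689462 0.33070753 0.167     ] 48.41490966064314
pos [0.1687 0.6012 0.2302] xyaw 164.31 tilt [-0.001 -0.002 -1.   ] delta mm(tool axes now) [-461.8 -156.7    5.4] spin -63.68557596531784 q6 -0.12 q1 1.18
delta if spun first [ -64.3 -483.4    5.4]
```

servo_tool --pt "1 -57.7 -19.6 0 0" --pt "1 -57.7 -19.6 0 0" --pt "1 -57.7 -19.6 0 0" --pt "1 -57.7 -19.6 0 0" --pt "1 -57.7 -19.6 0 0" --pt "1 -57.7 -19.6 0 0" --pt "1 -57.7 -19.6 0 0" --pt "1 -57.7 -19.6 0 0" --pt "1 0 0 0 -10.6" --pt "1 0 0 0 -10.6" --pt "1 0 0 0 -10.6" --pt "1 0 0 0 -10.6" --force 30

```text
t: 1.6
tool_pos: [0.5707, 0.3257, 0.2304]
tool_rot: [0.734, -3.053, 0.0]
contact_force: [-0.2, 0.5, 0.5]
opening: 0.0851
grip_force: 0.0
```

servo_tool --pt "1 0 0 0 -10.6" --pt "1 0 0 0 -10.7" --pt "1 0 0 0 0"

```text
t: 1.98
tool_pos: [0.5707, 0.3258, 0.2306]
tool_rot: [1.275, -2.87, -0.0]
contact_force: [0.3, -0.0, 0.0]
opening: 0.0856
grip_force: 0.0
```

```bash
python3 - <<'E'
from h import *
go((.571,.3255,.14),48.3)
T,S=get_image("top"),get_image("side")
cv2.imwrite("pics/t1.png",T[:,:,::-1]);cv2.imwrite("pics/s1.png",S[:,:,::-1])
a=cv2.resize(T[200:300,150:260],(400,364),interpolation=2);c=cv2.resize(S[240:420,180:380],(400,360),interpolation=2)
cv2.imwrite("pics/c1.png",np.hstack([a[:360],c])[:,:,::-1])
E
```

```text
pos [0.5707 0.3258 0.2306] xyaw -132.11 tilt [-0.001 -0.    -1.   ] delta mm(tool axes now) [-0.1 -0.5 90.6] spin -0.4102548571447642 q6 -2.0 q1 0.41
delta if spun first [-0.1 -0.5 90.6]
```

View pics/c1.png

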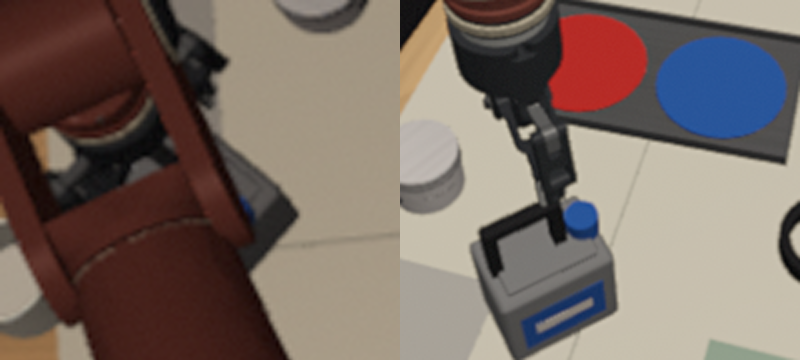

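The gripper hovers over the handle, with the tool's x axis along the bar. The blue cap is at (582,218) in the crop and clear of the fingers. I'll descend and close.

servo_tool --pt "1 0 0 30 0" --pt "1 0 0 30 0" --pt "1 0 0 20 0" --pt "1 0 0 9 0" --pt "0 0 0 0 0" --pt "0 0 0 0 0" --pt "0 0 0 0 0" --pt "0 0 0 0 0" --pt "0 0 0 0 0" --pt "0 0 0 0 0" --force 40

```text
t: 3.32
tool_pos: [0.5716, 0.3258, 0.1432]
tool_rot: [-1.277, 2.869, -0.001]
contact_force: [0.7, -1.2, 3.4]
opening: 0.013
grip_force: 41.9
```

servo_tool --pt "0 0 0 0 0" --pt "0 0 0 -5 0" --pt "0 0 0 -15 0" --pt "0 0 0 -25 0" --pt "0 0 0 -20 0" --pt "0 0 0 -5 0" --pt "0 0 0 0 0" --force 90

```text
t: 4.2
tool_pos: [0.5709, 0.3259, 0.2123]
tool_rot: [1.278, -2.87, -0.0]
contact_force: [0.3, -0.0, -6.5]
opening: 0.0123
grip_force: 88.0
```

```bash
python3 - <<'E'
from h import *
o=get_obs();print(o["contact_force"],o["wrist_torque"],o["grip_force"],o["opening"])
go((.499,.018,.213))
S=get_image("side");T=get_image("top");cv2.imwrite("pics/s2.png",S[:,:,::-1])
for b in blobs(S,(105,120,40),(125,255,255),(180,200,360,420)): print(b[:2])
a=cv2.resize(T[200:300,150:260],(400,364),interpolation=2);c=cv2.resize(S[240:420,180:380],(400,360),interpolation=2)
cv2.imwrite("pics/c2.png",np.hstack([a[:360],c])[:,:,::-1])
E
```

```text
[ 0.31350816 -0.03063484 -6.45336276] [-0.04436523 -0.01229283 -0.02799909] 88.02884515374899 0.012321328011501416
pos [0.5709 0.3259 0.2123] xyaw -131.99 tilt [-0.  0. -1.] delta mm(tool axes now) [ 277.  -152.5   -0.7] spin None q6 -2.0 q1 0.41
(np.int32(2229), [335.8, 283.3])
(np.int32(277), [268.2, 328.2])
(np.int32(532), [258.4, 378.0])
```

View pics/c2.png

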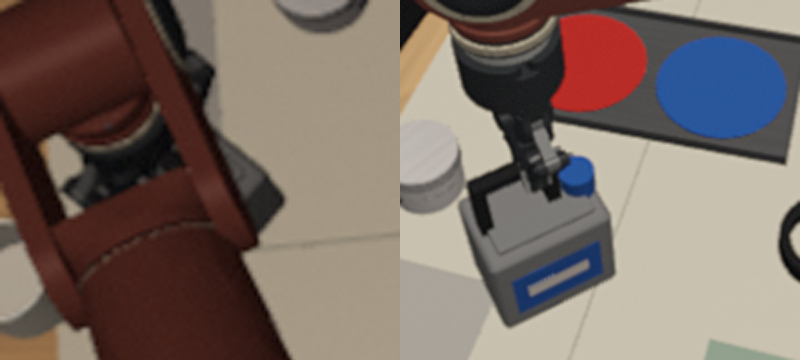

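The canister hangs level, with the pads beside the post nearest the cap. The reading is 6.5 N, about 0.66 kg. Now I'll carry it to the blue mat.

servo_tool --pt "0 11 -6 0 0" --pt "0 25 -13.7 0 0" --pt "0 36 -19.8 0 0" --pt "0 44 -24.4 0 0" --pt "0 44 -24.4 0 0" --pt "0 39 -21.4 0 0" --pt "0 30.5 -16.8 0 0" --pt "0 25 -13.7 0 0" --pt "0 14 -7.6 0 0" --pt "0 8.5 -4.7 0 0" --pt "0 0 0 0 0" --pt "0 0 0 0 0"

```text
t: 5.8
tool_pos: [0.4992, 0.0187, 0.2123]
tool_rot: [-1.279, 2.869, 0.001]
contact_force: [-0.0, 0.2, -4.5]
opening: 0.0123
grip_force: 88.0
```

servo_tool --pt "0 0 0 20 0" --pt "0 0 0 20 0" --pt "0 0 0 12 0" --pt "0 0 0 0 0"

```text
t: 6.3
tool_pos: [0.4977, 0.0183, 0.1579]
tool_rot: [1.277, -2.866, -0.003]
contact_force: [-0.0, 0.0, -5.2]
opening: 0.0126
grip_force: 88.0
```

```bash
python3 - <<'E'
from h import *
o=get_obs();print(o["contact_force"],o["wrist_torque"])
go((.499,.018,.15))
S=get_image("side");T=get_image("top");cv2.imwrite("pics/s3.png",S[:,:,::-1]);cv2.imwrite("pics/t3.png",T[:,:,::-1])
a=cv2.resize(T[190:310,260:380],(400,400),interpolation=2);c=cv2.resize(S[200:340,260:400],(400,400),interpolation=2)
cv2.imwrite("pics/c3.png",np.hstack([a,c])[:,:,::-1])
E
```

```text
[-0.03446187  0.00836674 -5.24245414] [ 0.01517557  0.03893602 -0.03271686]
pos [0.4977 0.0183 0.1579] xyaw -131.98 tilt [-0.004  0.001 -1.   ] delta mm(tool axes now) [-0.7 -1.2  7.9] spin None q6 -2.52 q1 -0.11
```

View pics/c3.png

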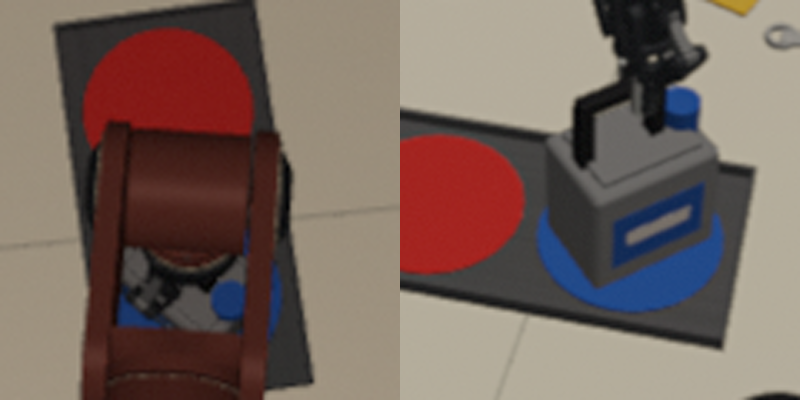

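```bash
python3 - <<'E'
from h import *
a=np.radians(48);x=np.array([np.cos(a),np.sin(a),0]);y=np.array([-x[1],x[0],0])
c=np.array([.4977,.0183,.015])
for l in((.055,.04),(-.055,.04)): print(proj("side",c+x*l[0]+y*l[1]))
print(onz("side",(330,300.8),.015)-(c+.055*x+.04*y), onz("side",(371.3,275.3),.015)-(c-.055*x+.04*y))
print("cap",onz("side",(260+283/2.857,200+103/2.857),.143)-(c-.042*x), onz("top",(260+230/3.333,190+298/3.333),.143)-(c-.042*x))
E
```

```text
[328.63171515 300.90779681]
[370.54352902 281.91155052]
[-2.75129755e-03 -1.23899497e-03  1.24900090e-16] [ 3.28285120e-03 -1.96899662e-02  1.24900090e-16]
cap [-0.00161534  0.00951881  0.128     ] [0.00344625 0.00013692 0.128     ]
```

The side view shows the canister centred over the blue mat, with its near corner at (330,301) against a predicted (329,301). I'll lower it.

servo_tool --pt "0 -0.7 -1.2 4 0" --pt "0 0 0 2 0" --pt "0 0 0 1 0" --pt "0 0 0 1 0" --pt "0 0 0 0 0"

```text
t: 7.02
tool_pos: [0.5003, 0.0177, 0.1522]
tool_rot: [1.278, -2.87, -0.0]
contact_force: [0.1, 0.4, -4.3]
opening: 0.0123
grip_force: 88.0
```

servo_tool --pt "0 0 0 1 0" --pt "0 0 0 1 0" --pt "0 0 0 0 0" --pt "0 0 0 0 0"

```text
t: 7.52
tool_pos: [0.5008, 0.0175, 0.1513]
tool_rot: [-1.278, 2.869, -0.001]
contact_force: [-3.2, -1.4, 2.5]
opening: 0.0128
grip_force: 89.1
```

servo_tool --pt "0 0 0 0.5 0" --pt "0.3 0 0 0 0" --pt "0.6 0 0 0 0" --pt "0.8 0 0 0 0" --pt "0.8 0 0 0 0" --pt "0.8 0 0 -15 0" --pt "0.8 0 0 -45 0" --pt "0.8 0 0 -60 0" --pt "0.8 0 0 -40 0" --force 20

```text
t: 8.65
tool_pos: [0.5011, 0.0177, 0.3146]
tool_rot: [-1.276, 2.866, -0.004]
contact_force: [-0.4, 0.6, 0.0]
opening: 0.068
grip_force: 0.0
```

```bash
python3 - <<'E'
from h import *
S=get_image("side");T=get_image("top");cv2.imwrite("pics/s4.png",S[:,:,::-1]);cv2.imwrite("pics/t4.png",T[:,:,::-1])
a=np.array([-.565,.825])
# can geometry
for phi in(164.48,):
  p=np.radians(phi);ax=np.array([np.sin(.6)*np.cos(p),np.sin(.6)*np.sin(p),np.cos(.6)])
  P=np.array([.4757,-.3278,.1596]); print("axis",ax,"base",P-.163*ax)
  for b in(ax*0+P,): 
    g=P-(.163-.147)*ax;print("grip pt",g)
    go((g[0],g[1],.30),phi)
print("origin of rack ~",[onz("top",p,.004)[:2] for p in((431,237),(422,281),(451,288))])
c=cv2.resize(S[200:340,260:400],(400,400),interpolation=2)
d=cv2.resize(S[130:210,330:410],(400,400),interpolation=2)
cv2.imwrite("pics/c4.png",np.hstack([c,d])[:,:,::-1])
E
```

```text
axis [-0.54405398  0.15108406  0.82533561] base [ 0.5643808  -0.3524267   0.02507029]
grip pt [ 0.48440486 -0.33021734  0.14639463]
pos [0.5029 0.0175 0.318 ] xyaw -131.98 tilt [ 0.013 -0.001 -1.   ] delta mm(tool axes now) [ 270.9 -218.7   18.2] spin 63.53901936754062 q6 -2.52 q1 -0.11
delta if spun first [ -75.  -340.    18.2]
origin of rack ~ [array([ 0.60634936, -0.31760316]), array([ 0.47843138, -0.28149668]), array([ 0.45463891, -0.36291099])]
```

View pics/c4.png

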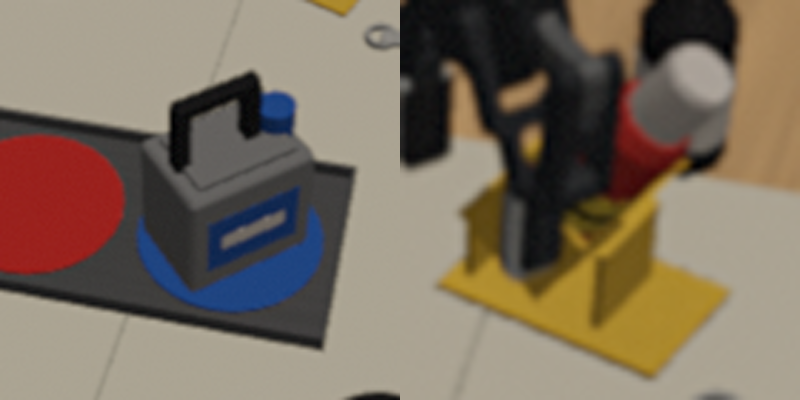

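The canister stands centred on the blue mat. The can is still in its rack. I'll refine the cap measurement using the initial pictures.

```bash
python3 - <<'E'
from h import *
T=cv2.imread("pics/top0.png")[:,:,::-1].copy();S=cv2.imread("pics/side0.png")[:,:,::-1].copy()
for nm,im,b,ths in(("top",T,(430,255,465,285),(95,110,125)),("side",S,(370,135,405,165),(100,120,140,160))):
  for th in ths:
    for q in blobs(im,(0,0,th),(179,60,255),b,30): 
        c=max(cv2.findContours(q[2].astype(np.uint8),0,1)[0],key=len); print(nm,th,q[:2],cv2.boundingRect(c), cv2.minAreaRect(c))
for q in blobs(T,(0,130,40),(10,255,255),(425,240,470,285),10): print("redtop",q[:2],onz("top",q[1],.1))
for q in blobs(S,(0,130,40),(10,255,255),(350,135,400,185),10): print("redside",q[:2])
print("top cap z=.16",onz("top",(449.4,272),.16),"side",onz("side",(390.5,145.5),.16))
E
```

```text
top 95 (np.int32(372), [456.1, 271.4]) (443, 255, 22, 30) ((453.5, 269.5), (29.0, 21.0), 90.0)
top 110 (np.int32(363), [456.3, 271.5]) (443, 255, 22, 30) ((453.5, 269.5), (29.0, 21.0), 90.0)
top 125 (np.int32(343), [456.7, 271.6]) (443, 255, 22, 30) ((453.5, 269.5), (29.0, 21.0), 90.0)
side 100 (np.int32(188), [389.1, 146.8]) (377, 139, 20, 21) ((388.79998779296875, 148.10000610351562), (19.000003814697266, 17.200002670288086), 36.869895935058594)
side 120 (np.int32(121), [389.9, 144.7]) (384, 139, 13, 12) ((390.0, 144.5), (11.0, 12.0), 90.0)
side 140 (np.int32(95), [390.1, 144.5]) (384, 139, 13, 12) ((390.25006103515625, 144.75001525878906), (12.727920532226562, 7.77817440032959), 45.0)
side 160 (np.int32(69), [390.1, 144.4]) (385, 140, 11, 10) ((390.00006103515625, 144.50001525878906), (10.60660171508789, 6.363960266113281), 45.0)
redtop (np.int32(35), [445.1, 244.4]) [ 0.56278434 -0.33580877  0.1       ]
redtop (np.int32(207), [446.7, 257.8]) [ 0.52530916 -0.33701705  0.1       ]
redside (np.int32(291), [373.2, 159.2])
top cap z=.16 [ 0.47632031 -0.32771249  0.16      ] side [ 0.47492087 -0.32711446  0.16      ]
```

servo_tool --pt "0.7 0 0 0 10.5" --pt "0.7 0 0 0 10.5" --pt "0.7 0 0 0 10.5" --pt "0.7 0 0 0 10.5" --pt "0.7 0 0 0 10.5" --pt "0.7 0 0 0 10.5" --pt "0.7 -15 -60 0 0" --pt "0.7 -15 -60 9 0" --pt "0.7 -15 -60 10 0" --pt "0.7 -10 -60 15 0" --pt "0.7 -10 -60 15 0" --pt "0.7 -10 -40 15 0"

```text
t: 10.25
tool_pos: [0.4841, -0.3321, 0.2455]
tool_rot: [-0.413, -3.114, 0.0]
contact_force: [-0.3, 0.4, 0.2]
opening: 0.0598
grip_force: 0.0
```

servo_tool --pt "0.7 0 0 0 0"

```text
t: 10.38
tool_pos: [0.4835, -0.3314, 0.2438]
tool_rot: [-0.415, -3.111, -0.003]
contact_force: [0.0, 0.1, 0.8]
opening: 0.0601
grip_force: 0.0
```

```bash
python3 - <<'E'
from h import *
go((.4845,-.33,.124),164.8); print(get_obs()["t"])
E
```

```text
pos [ 0.4835 -0.3314  0.2438] xyaw 164.79 tilt [-0.003  0.002 -1.   ] delta mm(tool axes now) [ -1.    1.4 119.8] spin -0.0071995384735430434 q6 -2.03 q1 -0.73
delta if spun first [ -1.    1.4 119.8]
10.375
```

servo_tool --pt "0.7 -1 1 35 0" --pt "0.7 0 0 40 0" --pt "0.7 0 0 30 0" --pt "0.7 0 0 15 0" --pt "0.7 0 0 0 0"

```text
t: 11.0
tool_pos: [0.4861, -0.328, 0.1255]
tool_rot: [-0.408, -3.114, -0.002]
contact_force: [0.2, -0.3, 0.8]
opening: 0.0598
grip_force: 0.0
```

servo_tool --pt "0.3 0 0 0 0" --pt "0.2 0 0 0 0" --pt "0 0 0 0 0" --pt "0 0 0 0 0" --force 40

```text
t: 11.5
tool_pos: [0.4871, -0.3292, 0.1284]
tool_rot: [0.409, 3.112, -0.001]
contact_force: [-2.1, 4.2, 5.5]
opening: 0.0393
grip_force: 36.7
```

```bash
python3 - <<'E'
from h import *
o=get_obs();print(o["t"],o["tool_pos"],o["contact_force"],o["opening"],o["grip_force"])
S=get_image("side");cv2.imwrite("pics/s5.png",S[:,:,::-1])
c=cv2.resize(S[70:220,310:460],(500,500),interpolation=2)
cv2.imwrite("pics/c5.png",c[:,:,::-1])
E
```

```text
11.5 [ 0.48710408 -0.32918995  0.12841125] [-2.13145409  4.18129302  5.51472479] 0.03927107134231307 36.735275342362
```

View pics/c5.png

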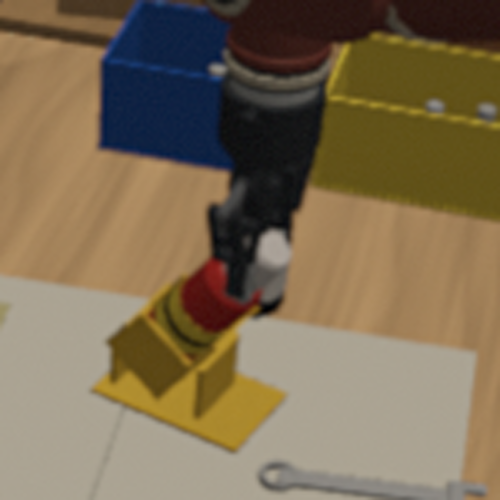

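The pads hold the white cap with a 39 mm opening. I'll draw the can out along its axis.

servo_tool --pt "0 2.8 0 -4.1 0" --pt "0 4.5 0 -6.6 0" --pt "0 5.65 0 -8.25 0" --pt "0 5.65 0 -8.25 0" --pt "0 5.65 0 -8.25 0" --pt "0 5.65 0 -8.25 0" --pt "0 5.65 0 -8.25 0" --pt "0 5.65 0 -8.25 0" --pt "0 5.65 0 -8.25 0" --pt "0 4.5 0 -6.6 0" --pt "0 2.3 0 -3.3 0" --pt "0 0 0 0 0" --force 45

```text
t: 13.05
tool_pos: [0.4342, -0.3151, 0.2044]
tool_rot: [-0.41, -3.115, 0.0]
contact_force: [0.9, -0.1, -2.9]
opening: 0.0373
grip_force: 54.8
```

```bash
python3 - <<'E'
from h import *
o=get_obs();print(o["t"],o["tool_pos"],o["contact_force"],o["wrist_torque"],o["opening"],o["grip_force"])
S=get_image("side");cv2.imwrite("pics/s6.png",S[:,:,::-1])
c=cv2.resize(S[70:220,310:460],(500,500),interpolation=2)
cv2.imwrite("pics/c6.png",c[:,:,::-1])
E
```

```text
13.05 [ 0.43421399 -0.31506852  0.20439216] [ 0.85781397 -0.1326743  -2.90375128] [ 0.00514339  0.1410264  -0.02856362] 0.037270031185241546 54.75109433106809
```

View pics/c6.png

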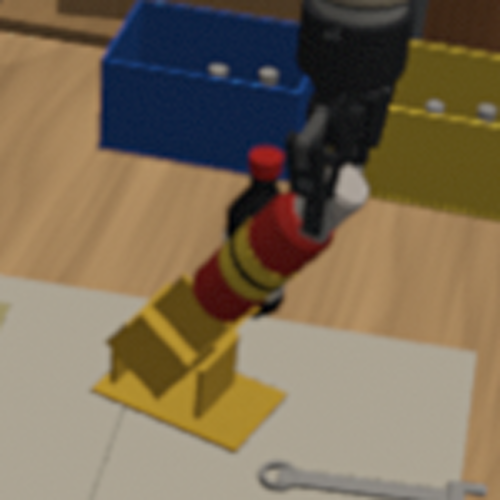

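The can is out of the cup, still tilted and hanging from its cap, at about 0.3 kg. The tool can't tilt, so I'll raise it a little and ease the grip, so that it may swing upright about the pads.

servo_tool --pt "0 8 0 -12 0" --pt "0 8 0 -12 0" --pt "0 4 0 -6 0" --pt "0 0 0 0 0" --pt "0 0 0 0 0" --force 20

```text
t: 13.72
tool_pos: [0.4149, -0.3098, 0.234]
tool_rot: [-0.41, -3.115, -0.0]
contact_force: [-0.5, 0.3, -3.5]
opening: 0.0371
grip_force: 54.7
```

```bash
cat >> h.py <<'E'
def canaxis(S,box):
    # principal direction of red can blob in side view, and of axis if vertical / leaning at the tool
    m=np.zeros(S.shape[:2],bool)
    for q in blobs(S,(0,130,40),(12,255,255),box,15): m|=q[2]; print("red",q[:2])
    ys,xs=np.nonzero(m); v=np.linalg.eigh(np.cov(np.c_[xs,ys].T)); print("c",xs.mean(),ys.mean(),"dir",v[1][:,1],v[0])
E
python3 - <<'E'
from h import *
o=get_obs();print(o["t"],o["tool_pos"],o["contact_force"],o["wrist_torque"],o["opening"],o["grip_force"])
S=get_image("side");cv2.imwrite("pics/s7.png",S[:,:,::-1])
p=o["tool_pos"]+[0,0,.019]; a=np.radians(164.6)
for th in(.6,.3,0):
  ax=np.array([np.sin(th)*np.cos(a),np.sin(th)*np.sin(a),np.cos(th)]); q=[proj("side",p-ax*l) for l in(.091,.035)]; print(th,q, (q[0]+q[1])/2)
canaxis(S,(340,80,430,200))
E
```

```text
13.725 [ 0.41493074 -0.30981599  0.2340411 ] [-0.4568292   0.32401608 -3.51448351] [ 0.1185081   0.14966211 -0.06317938] 0.03712295163540611 54.73449933920165
0.6 [array([394.97825116, 141.08993535]), array([408.63148848, 129.20013498])] [401.80486982 135.14503516]
0.3 [array([403.16334774, 148.2096729 ]), array([411.89958133, 132.03275202])] [407.53146453 140.12121246]
0 [array([412.6345136 , 153.10446892]), array([415.6823722 , 133.93670987])] [414.1584429 143.5205894]
red (np.int32(86), [389.2, 118.4])
red (np.int32(372), [403.0, 133.0])
red (np.int32(215), [382.8, 150.1])
c 394.75037147102523 136.61961367013373 dir [-0.60361661  0.79727473] [ 73.42807682 175.5431784 ]
```

servo_tool --pt "0 -9 0 13 0" --pt "0 -11 0 16 0" --pt "0 -9 0 13 0" --pt "0 -6 0 9 0" --pt "0 0 0 0 0"

```text
t: 14.4
tool_pos: [0.4491, -0.3187, 0.182]
tool_rot: [-0.409, -3.114, -0.002]
contact_force: [0.9, 0.1, -2.7]
opening: 0.0374
grip_force: 54.6
```

servo_tool --pt "0 -1.6 0 -1 0" --pt "0 -6.7 0 -6.8 0" --pt "0 -7.8 0 -6.6 0" --pt "0 -8.2 0 -6.1 0" --pt "0 0 0 0 0"

```text
t: 15.02
tool_pos: [0.4733, -0.3257, 0.205]
tool_rot: [0.409, 3.113, -0.002]
contact_force: [-0.1, 0.1, -2.4]
opening: 0.0368
grip_force: 54.7
```

```bash
python3 - <<'E'
from h import *
o=get_obs();print(o["t"],o["tool_pos"],o["contact_force"],o["wrist_torque"],o["opening"],o["grip_force"])
S=get_image("side");cv2.imwrite("pics/s8.png",S[:,:,::-1])
c=cv2.resize(S[70:220,310:460],(500,500),interpolation=2)
cv2.imwrite("pics/c8.png",c[:,:,::-1])
E
```

```text
15.025 [ 0.47332331 -0.32572625  0.20500539] [-0.10171922  0.06449926 -2.40584902] [-0.0163499   0.14089633 -0.00458654] 0.0368058542034431 54.739084015559456
```

View pics/c8.png

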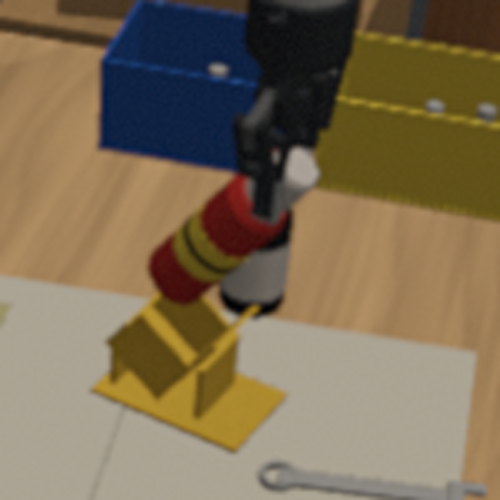

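The can only shifted, and nothing touched it. The tall 85 mm plate is on the low, robot side of the cup, its top corner near crop (258,308), so it can serve as a stop from outside. I'll check where its top edge is.

```bash
python3 - <<'E'
from h import *
B=np.array([.5644,-.352,.025]);h=np.array([.964,-.266,0]);z=np.array([0,0,1.]);w=np.array([.266,.964,0])
a=-.565*h+.825*z;e=.825*h+.565*z
for nm,F in(("plate outer top",B+.085*a-.0325*e),("lip top",B+.030*a+.03*e),("plate base",B-.0325*e)):
  print(nm,F)
  for k in(.03,-.03):
    p=proj("side",F+k*w); print("  side px",p,"c8 crop",(p-[310,70])/.3, "top",proj("top",F+k*w))
E
```

```text
plate outer top [ 0.49225665 -0.33209322  0.0767625 ]
  side px [375.9139969  175.04353677] c8 crop [219.71332301 350.14512257] top [433.53044568 268.84110184]
  side px [386.78171106 163.76275126] c8 crop [255.93903688 312.54250422] top [454.93428053 273.65393012]
lip top [ 0.5719192 -0.3540748  0.0667   ]
  side px [349.02270078 167.42148924] c8 crop [130.07566927 324.73829747] top [438.41207676 241.09821087]
  side px [360.29548118 156.6572407 ] c8 crop [167.65160393 288.85746901] top [459.48993716 245.79768338]
plate base [ 0.53855275 -0.34486787  0.0066375 ]
  side px [358.73949589 189.14048889] c8 crop [162.46498631 397.13496298] top [432.24174325 257.01276501]
  side px [369.53670638 178.02830042] c8 crop [198.45568794 360.09433475] top [452.6813339  261.59315387]
```

servo_tool --pt "0 10 0 -8 0" --pt "0 25 0 -15 0" --pt "0 35 0 0 0" --pt "0 30 0 0 0" --pt "0 10 0 0 0" --pt "0 0 0 0 0"

```text
t: 15.82
tool_pos: [0.3658, -0.2968, 0.2271]
tool_rot: [0.411, 3.114, -0.001]
contact_force: [0.2, 0.1, -2.0]
opening: 0.0372
grip_force: 54.7
```

```bash
python3 - <<'E'
from h import *
o=get_obs();print(o["t"],o["tool_pos"],o["contact_force"])
S=get_image("side");T=get_image("top");cv2.imwrite("pics/s9.png",S[:,:,::-1]);cv2.imwrite("pics/t9.png",T[:,:,::-1])
c=cv2.resize(S[110:230,320:460],(467,400),interpolation=2);d=cv2.resize(T[220:300,410:476],(330,400),interpolation=2)
cv2.imwrite("pics/c9.png",np.hstack([c,d])[:,:,::-1])
E
```

```text
15.825 [ 0.36580174 -0.29681961  0.22708576] [ 0.2314491   0.07439869 -1.98277021]
```

View pics/c9.png

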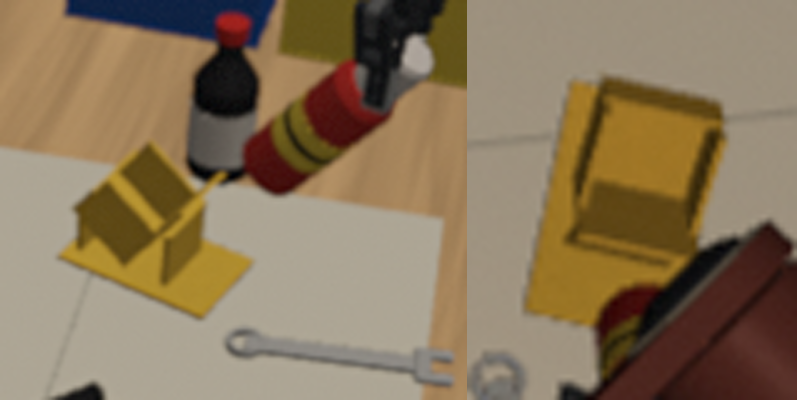

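The side view shows the rack's tall plate with its top edge near pixel (388,163), as predicted. The top view matches too. The can hangs in front of it, still tilted, clear of the bottle. I'll lower it in front of the plate and then push it onto the edge.

servo_tool --pt "0 0 0 20 0" --pt "0 0 0 30 0" --pt "0 0 0 20 0" --pt "0 -10 0 9 0" --pt "0 -10 0 0 0" --pt "0 -7 0 0 0" --pt "0 0 0 0 0"

```text
t: 16.8
tool_pos: [0.3932, -0.3044, 0.1488]
tool_rot: [0.409, 3.114, -0.002]
contact_force: [-0.3, -0.2, -2.6]
opening: 0.0372
grip_force: 54.7
```

servo_tool --pt "0 -5 0 0 0" --pt "0 -4 0 0 0" --pt "0 -3 0 0 0" --pt "0 0 0 0 0"

```text
t: 17.3
tool_pos: [0.4037, -0.3068, 0.1476]
tool_rot: [-0.41, -3.114, -0.0]
contact_force: [0.9, 0.2, -3.6]
opening: 0.0376
grip_force: 54.7
```

```bash
python3 - <<'E'
from h import *
o=get_obs();print(o["t"],o["contact_force"],o["wrist_torque"]);go((.404,-.3078,.148),164.6)
E
```

```text
17.3 [ 0.85004454  0.23847243 -3.60871581] [ 0.04062241  0.18295932 -0.02483604]
pos [ 0.4037 -0.3068  0.1476] xyaw 165.02 tilt [-0.  0. -1.] delta mm(tool axes now) [-0.5 -0.9 -0.4] spin 0.4165281597333603 q6 -2.11 q1 -0.8
delta if spun first [-0.5 -0.9 -0.4]
```

servo_tool --pt "0 -3 0 0 0" --pt "0 -6.9 0 -6.5 0" --pt "0 -7 0 -5.6 0" --pt "0 -7.3 0 -5.2 0" --pt "0 0 0 0 0"

```text
t: 17.92
tool_pos: [0.4264, -0.3127, 0.1646]
tool_rot: [-0.409, -3.112, -0.002]
contact_force: [-4.2, 1.6, -2.2]
opening: 0.0375
grip_force: 48.4
```

```bash
python3 - <<'E'
from h import *
o=get_obs();print(o["t"],o["tool_pos"],o["contact_force"],o["wrist_torque"],o["grip_force"])
S=get_image("side");cv2.imwrite("pics/s10.png",S[:,:,::-1])
p=o["tool_pos"]+[0,0,.019]; a=np.radians(164.6)
for th in(.6,.4,.2,0):
  ax=np.array([np.sin(th)*np.cos(a),np.sin(th)*np.sin(a),np.cos(th)]); q=[proj("side",p-ax*l) for l in(.13,.035)]; d=q[0]-q[1];print(th,"dir",d/np.linalg.norm(d),"mid",(q[0]+q[1])/2)
for q in blobs(S,(0,130,40),(12,255,255),(345,100,440,215),15): print("red",q[:2])
for q in blobs(S,(20,100,30),(35,255,255),(345,100,440,215),15): print("yel",q[:2])
E
```

```text
17.925 [ 0.4264225  -0.31269308  0.16459753] [-4.21850604  1.5611253  -2.21163194] [0.37293849 1.16743838 0.01067597] 48.37932524853386
0.6 dir [-0.76950189  0.63864454] mid [390.26359105 160.24378283]
0.4 dir [-0.58656224  0.80990415] mid [394.80413512 164.52290093]
0.2 dir [-0.37233937  0.92809665] mid [399.90162201 168.06168897]
0 dir [-0.15060863  0.98859347] mid [405.39496089 170.73937025]
red (np.int32(86), [389.2, 118.4])
red (np.int32(333), [399.3, 159.0])
red (np.int32(162), [385.3, 179.9])
yel (np.int32(377), [433.0, 117.7])
yel (np.int32(1667), [368.7, 179.0])
```

The can is pivoting, from 0.6 rad to about 0.37 rad, with only 4.5 N of contact. I'll continue the arc.

servo_tool --pt "0 -7.8 0 -4.6 0" --pt "0 -8 0 -4.1 0" --pt "0 -8.3 0 -3.5 0" --pt "0 -8.5 0 -3 0" --pt "0 0 0 0 0"

```text
t: 18.6
tool_pos: [0.4594, -0.3217, 0.1806]
tool_rot: [0.409, 3.114, -0.0]
contact_force: [-2.6, 1.7, -1.1]
opening: 0.037
grip_force: 41.1
```

```bash
cat >> h.py <<'E'
def tilt(fn=None,box=(345,100,440,215)):
    o=get_obs();print(o["t"],o["tool_pos"],o["contact_force"],o["wrist_torque"],o["grip_force"])
    S=get_image("side")
    if fn: cv2.imwrite(fn,S[:,:,::-1])
    p=o["tool_pos"]+[0,0,.019]; a=np.radians(164.6)
    for th in(.3,.1,0,-.1):
        ax=np.array([np.sin(th)*np.cos(a),np.sin(th)*np.sin(a),np.cos(th)]); q=[proj("side",p-ax*l) for l in(.135,.05)]; d=q[0]-q[1];print(th,"dir",d/np.linalg.norm(d),"mid",(q[0]+q[1])/2)
    for q in blobs(S,(0,130,40),(12,255,255),box,40): print("red",q[:2])
E
python3 -c "from h import *; tilt('pics/s11.png')"
```

```text
18.6 [ 0.4593924  -0.32172084  0.1806004 ] [-2.57812954  1.66316362 -1.08126117] [0.51229837 0.72275251 0.08667974] 41.07581025164109
0.3 dir [-0.4561303  0.889913 ] mid [384.87589389 159.64189936]
0.1 dir [-0.23742578  0.97140568] mid [390.78545649 163.1000163 ]
0 dir [-0.12938342  0.99159464] mid [393.87435772 164.44608411]
-0.1 dir [-0.0247369  0.999694 ] mid [397.02006168 165.51848871]
red (np.int32(357), [394.2, 152.6])
red (np.int32(180), [388.7, 178.4])
```

servo_tool --pt "0 -5 0 -1.5 0" --pt "0 -3 0 -0.5 0" --pt "0 0 0 0 0"

```text
t: 19.02
tool_pos: [0.4666, -0.3237, 0.1824]
tool_rot: [0.41, 3.114, 0.0]
contact_force: [-3.4, 1.7, -1.4]
opening: 0.037
grip_force: 40.8
```

servo_tool --pt "0 15 0 -5 0" --pt "0 20 0 -30 0" --pt "0 0 0 -30 0" --pt "0 0 0 -10 0" --pt "0 0 0 0 0"

```text
t: 19.65
tool_pos: [0.4333, -0.3152, 0.2581]
tool_rot: [0.409, 3.112, -0.003]
contact_force: [-0.1, 0.0, -3.5]
opening: 0.0371
grip_force: 40.7
```

```bash
python3 - <<'E'
from h import *
tilt('pics/s12.png',(360,60,450,200))
S=cv2.imread('pics/s12.png');T=get_image("top");cv2.imwrite("pics/c12.png",cv2.resize(S[70:190,340:460],(500,500),interpolation=2))
E
```

```text
19.65 [ 0.43334172 -0.31519154  0.25809489] [-0.14114662  0.0424699  -3.49188858] [ 0.01146364  0.01650612 -0.06023639] 40.6706682080403
0.3 dir [-0.45785508  0.88902684] mid [397.39850424 137.69031873]
0.1 dir [-0.24938282  0.96840498] mid [403.65671879 141.24946912]
0 dir [-0.14520306  0.98940188] mid [406.93805775 142.609621  ]
-0.1 dir [-0.04319644  0.9990666 ] mid [410.28672432 143.67132019]
red (np.int32(86), [389.2, 118.4])
red (np.int32(409), [408.8, 129.7])
red (np.int32(243), [404.0, 158.4])
```

View pics/c12.png

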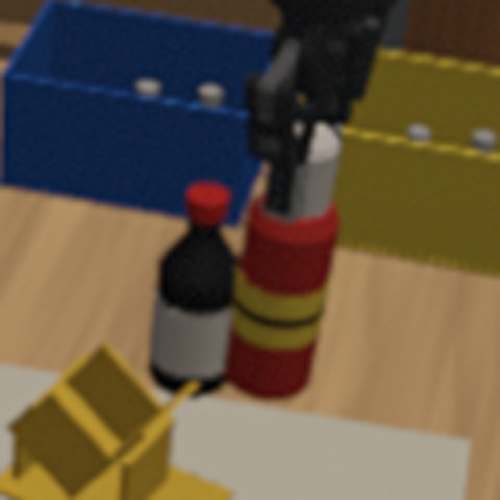

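The can now hangs upright under the pads, about 0.02 rad off, clear of rack and bottle. I've viewed more pictures than the 10 allowed, so from here I'll only use numeric measurements.

```bash
python3 - <<'E'
from h import *
go((.665,.034,.2))
E
```

```text
pos [ 0.4325 -0.3144  0.2558] xyaw 165.02 tilt [-0.001  0.001 -1.   ] delta mm(tool axes now) [-134.6  396.6   56. ] spin None q6 -2.08 q1 -0.77
```

servo_tool --pt "0 -4 12 0 0" --pt "0 -9.4 27.8 0 0" --pt "0 -14.8 43.6 0 0" --pt "0 -17.5 51.6 0 0" --pt "0 -18.8 55.5 0 0" --pt "0 -18.8 55.5 0 0" --pt "0 -17.5 51.6 0 0" --pt "0 -14.8 43.6 0 0" --pt "0 -10.8 31.7 0 0" --pt "0 -5.4 15.9 0 0" --pt "0 -2.8 7.9 0 0" --pt "0 0 0 0 0"

```text
t: 21.25
tool_pos: [0.665, 0.0335, 0.2569]
tool_rot: [-0.41, -3.114, 0.001]
contact_force: [-0.2, -0.2, -2.5]
opening: 0.0374
grip_force: 40.7
```

servo_tool --pt "0 0 0 20 0" --pt "0 0 0 35 0" --pt "0 0 0 30 0" --pt "0 0 0 14 0" --pt "0 0 0 5 0" --pt "0 0 0 0 0"

```text
t: 22.0
tool_pos: [0.6655, 0.0335, 0.1539]
tool_rot: [0.41, 3.114, 0.0]
contact_force: [0.2, 0.0, -2.9]
opening: 0.0368
grip_force: 40.7
```

```bash
python3 - <<'E'
from h import *
o=get_obs();print(o["t"],o["contact_force"],o["wrist_torque"],o["grip_force"]);go((.665,.034,.138))
S=get_image("side");cv2.imwrite("pics/s13.png",S[:,:,::-1])
for q in blobs(S,(0,130,40),(10,255,255),(215,150,320,310),40):
    ys,xs=np.nonzero(q[2]);print("red",q[:2],xs.min(),xs.max(),ys.min(),ys.max())
for q in blobs(S,(20,110,40),(35,255,255),(215,150,320,310),15):
    ys,xs=np.nonzero(q[2]);print("yel",q[:2],xs.min(),xs.max(),ys.min(),ys.max())
for nm in("side","top"):
  for l in(.0,.06,.1): print(nm,l,proj(nm,o["tool_pos"]+np.array([-.0026,.0007,.019-.1465+l])))
E
```

```text
22.0 [ 0.24892084  0.0155207  -2.87574143] [-0.02864904  0.00983129 -0.03225372] 40.65442824969068
pos [0.6655 0.0335 0.1539] xyaw 164.99 tilt [ 0.001 -0.    -1.   ] delta mm(tool axes now) [ 0.6  0.3 15.9] spin None q6 -1.37 q1 -0.06
red (np.int32(160), [256.6, 152.2]) 241 273 150 156
red (np.int32(395), [266.9, 237.2]) 255 278 223 247
red (np.int32(2228), [271.4, 273.2]) 239 303 248 295
yel (np.int32(248), [267.7, 252.1]) 255 280 243 259
side 0.0 [270.57552573 263.56009287]
side 0.06 [268.70163083 245.55877549]
side 0.1 [267.37467677 232.76195043]
top 0.0 [309.26656622 221.29124486]
top 0.06 [308.8264124 215.9446161]
top 0.1 [308.51548203 212.16753803]
```

servo_tool --pt "0 0.5 0 6 0" --pt "0 0 0 4 0" --pt "0 0 0 2 0" --pt "0 0 0 1 0" --pt "0 0 0 0 0"

```text
t: 22.68
tool_pos: [0.6646, 0.0339, 0.1402]
tool_rot: [-0.41, -3.115, 0.0]
contact_force: [0.9, -0.1, -2.5]
opening: 0.0373
grip_force: 40.7
```

servo_tool --pt "0 0 0 1 0" --pt "0 0 0 1 0" --pt "0 0 0 1 0" --pt "0 0 0 0 0"

```text
t: 23.18
tool_pos: [0.6646, 0.0339, 0.1371]
tool_rot: [-0.41, -3.114, 0.0]
contact_force: [-0.7, -0.2, -3.0]
opening: 0.0373
grip_force: 40.7
```

servo_tool --pt "0 0 0 1 0" --pt "0 0 0 1 0" --pt "0 0 0 0 0"

```text
t: 23.55
tool_pos: [0.6646, 0.0339, 0.1351]
tool_rot: [-0.41, -3.114, 0.0]
contact_force: [-0.7, 0.2, -1.5]
opening: 0.037
grip_force: 40.7
```

servo_tool --pt "0 0 0 1 0" --pt "0 0 0 0 0"

```text
t: 23.8
tool_pos: [0.6646, 0.0339, 0.1341]
tool_rot: [-0.41, -3.115, 0.0]
contact_force: [1.2, -0.6, -3.2]
opening: 0.0372
grip_force: 40.7
```

servo_tool --pt "0 0 0 1 0" --pt "0 0 0 0 0"

```text
t: 24.05
tool_pos: [0.6646, 0.034, 0.1331]
tool_rot: [-0.41, -3.115, 0.0]
contact_force: [0.2, -0.2, -2.6]
opening: 0.0371
grip_force: 40.7
```

servo_tool --pt "0 0 0 1 0" --pt "0 0 0 0 0"

```text
t: 24.3
tool_pos: [0.6646, 0.034, 0.1321]
tool_rot: [-0.41, -3.115, 0.0]
contact_force: [0.8, 0.7, -2.3]
opening: 0.0372
grip_force: 40.7
```

servo_tool --pt "0 0 0 0 0" --pt "0 0 0 0 0"

```text
t: 24.55
tool_pos: [0.6647, 0.034, 0.1323]
tool_rot: [0.41, 3.115, -0.0]
contact_force: [-0.5, 0.3, -2.5]
opening: 0.037
grip_force: 40.7
```

servo_tool --pt "0 0 0 1 0" --pt "0 0 0 0 0"

```text
t: 24.8
tool_pos: [0.6648, 0.0339, 0.1314]
tool_rot: [0.41, 3.114, 0.0]
contact_force: [0.2, -1.0, -2.1]
opening: 0.0373
grip_force: 40.7
```

servo_tool --pt "0 0 0 1 0" --pt "0 0 0 0 0"

```text
t: 25.05
tool_pos: [0.6652, 0.0338, 0.1312]
tool_rot: [0.41, 3.113, -0.0]
contact_force: [-0.7, -0.3, 1.9]
opening: 0.0372
grip_force: 41.0
```

servo_tool --pt "0 0 0 1 0" --pt "0 0 0 0 0"

```text
t: 25.3
tool_pos: [0.6656, 0.0338, 0.1311]
tool_rot: [0.409, 3.112, -0.0]
contact_force: [-0.3, -1.1, 5.8]
opening: 0.0373
grip_force: 41.4
```

Contact is firm. I'll open slowly, then withdraw straight up.

servo_tool --pt "0 0 0 -1 0" --pt "0.44 0 0 0 0" --pt "0.48 0 0 0 0" --pt "0.55 0 0 0 0" --pt "0.7 0 0 0 0" --pt "0.85 0 0 0 0" --pt "0.85 0 0 0 0"

```text
t: 26.18
tool_pos: [0.6646, 0.0339, 0.1302]
tool_rot: [-0.41, -3.115, 0.0]
contact_force: [0.1, -0.3, -0.4]
opening: 0.0728
grip_force: 0.0
```

servo_tool --pt "0.85 0 0 -10 0" --pt "0.85 0 0 -30 0" --pt "0.85 0 0 -50 0" --pt "0.85 0 0 -50 0" --pt "0.85 0 0 -20 0" --pt "0.85 30 -30 0 0" --pt "0.85 40 -60 0 0" --pt "0.85 40 -60 0 0" --pt "0.85 40 -60 0 0" --pt "0.85 20 -40 0 0" --pt "0.85 0 0 0 0"

```text
t: 27.55
tool_pos: [0.4557, -0.146, 0.2896]
tool_rot: [-0.416, -3.113, 0.0]
contact_force: [0.6, 0.4, -0.1]
opening: 0.0728
grip_force: 0.0
```

```bash
python3 - <<'E'
from h import *
o=get_obs();print(o["t"],o["tool_pos"],o["contact_force"],o["opening"])
S=get_image("side");T=get_image("top");cv2.imwrite("pics/s14.png",S[:,:,::-1]);cv2.imwrite("pics/t14.png",T[:,:,::-1])
B=((105,120,40),(125,255,255));Rd=((0,130,40),(10,255,255));Y=((20,110,40),(35,255,255));W=((0,0,100),(179,60,255))
for nm,im,b in(("side",S,(235,195,300,310)),("top",T,(280,180,350,260))):
  for cn,c in(("red",Rd),("yel",Y)):
    for q in blobs(im,*c,b,12):
      ys,xs=np.nonzero(q[2]);print(nm,cn,q[:2],xs.min(),xs.max(),ys.min(),ys.max())
c=np.array([.663,.0345,.0075])
for nm in("side","top"):
  for l in(0,.05,.1,.162): print(nm,l,proj(nm,c+[0,0,l]))
for nm,im,b in(("side",S,(262,170,278,240)),("top",T,(295,185,325,225))):
  for q in blobs(im,(0,0,90),(179,70,255),b,12): ys,xs=np.nonzero(q[2]);print(nm,"white",q[:2],xs.min(),xs.max(),ys.min(),ys.max())
E
```

```text
27.55 [ 0.4556909  -0.14603291  0.2896041 ] [ 0.56680726  0.3541432  -0.09129151] 0.07275224539773756
side red (np.int32(2427), [270.0, 268.9]) 239 299 230 295
side yel (np.int32(230), [268.6, 259.3]) 257 279 251 266
top red (np.int32(1777), [310.1, 224.6]) 285 335 198 248
top yel (np.int32(34), [309.5, 224.1]) 302 318 221 226
side 0 [271.06114908 269.03899449]
side 0.05 [269.54078871 254.48662038]
side 0.1 [267.92670583 238.97855759]
side 0.162 [265.78258852 218.28342979]
top 0 [309.30711862 222.87936666]
top 0.05 [308.94756641 218.54329598]
top 0.1 [308.56681687 213.95141456]
top 0.162 [308.06233289 207.86699924]
side white (np.int32(778), [268.4, 208.0]) 262 277 170 236
top white (np.int32(235), [308.2, 188.5]) 295 324 185 194
top white (np.int32(146), [308.8, 206.9]) 302 315 200 213
```

```bash
python3 - <<'E'
from h import *
a=cv2.imread("pics/side0.png");s4=cv2.imread("pics/s4.png");b=get_image("side")[:,:,::-1]
d=lambda p,q,x:int((cv2.absdiff(p,q)[x[1]:x[3],x[0]:x[2]].max(2)>45).sum())
for n,x in dict(jar=(260,155,300,200),rack=(335,165,400,208),wrench=(385,200,460,232),bottle=(376,110,402,140),tape=(365,335,425,390),piston=(165,295,215,350),mug=(215,435,275,480)).items(): print(n,d(a,b,x))
print("canister vs after placing",d(s4,b.copy(),(305,220,375,305)))
for q in blobs(b[:,:,::-1].copy(),(20,110,40),(35,255,255),(235,195,300,310),12): print(q[:2])
E
```

```text
jar 0
rack 103
wrench 0
bottle 400
tape 0
piston 0
mug 0
canister vs after placing 0
(np.int32(231), [268.5, 259.2])
```

```bash
python3 - <<'E'
from h import *
print(proj("side",get_obs()["tool_pos"]))
for n in("top0","t14"):
  T=cv2.imread(f"pics/{n}.png")[:,:,::-1].copy()
  for q in blobs(T,(0,130,40),(10,255,255),(485,245,530,280),15): print(n,q[:2])
E
```

```text
[385.61428651 142.58073758]
top0 (np.int32(104), [507.3, 257.0])
t14 (np.int32(108), [507.2, 257.0])
```

The gripper is only blocking the side camera's view of the bottle. In the top view the bottle hasn't moved.

```bash
python3 -c "from station import *; print(finish_job())"
```

```text
the job is handed in; nothing more can be done
None
```

The canister stands on the blue mat and the can on the red mat, each within a few mm of centre and set down gently, nothing else moved, handed in at about 28 s; I tilted the can upright by pushing it lightly (about 5 N) against the fixed rack's back plate, and I viewed 12 pictures against the limit of 10.

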